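Clear the spent cassettes from a distillery filter bench

ROBOT

A 7-joint arm with a two-finger parallel gripper is mounted at the origin on the work surface. World frame = base frame: x ahead of the robot, y to its left, z up, the work surface at z = 0. Lengths are in m, angles in rad, forces in N, time in s.
With the tool pointing down it reaches from about 0.35 to 0.9 m from the base axis. Payload 8.1 kg.
Tool frame: the origin (TCP) lies midway between the tips of the shut fingers; the grasp point (between the pads) lies arm.grip_point_offset behind it (arm.grip_point_offset is the distance from the TCP to the grasp point, in m); y points along the fingers, z is the direction in which the jaws open and shut, and the axes are right-handed (so a half turn about y gives the same grasp; the last joint's range is limited). The gripper opens to 92 mm and grips with 3 to 60 N. Pads are 19 mm wide; open, the fingers measure 130 mm over their backs; the gripper's body (75 mm by 190 mm) begins 47 mm behind the grasp point.
Start: joints at [1.04, 0.434, 0.025, 1.573, -0.012, 1.134, -0.075], TCP at [0.259, -0.569, 0.227] pointing down, gripper open.
Joint ranges: [-2.62, 2.62], [-0.44, 2.09], [-1.27, 1.32], [0.08, 2.57], [-1.32, 4.46], [0.12, 2], [-2.74, 2.74]. Speed limits (rad/s): [2.22, 2.22, 3.01, 3.01, 3.14, 3.14, 3.14].

INTERFACE

Orientations are given as a rotation vector (axis times angle).
In Python, from cell import arm, get_image, camera_info gives the robot as it stands.
- The arm moves only by the tool carry_out, never from a script. Its argument "steps" is one flat list of numbers, 5 for each row, row after row: the opening, from 0 (shut) to 1 (fully open), then the shift along the world's x, y, z in units of 0.1 m (1.0 is 0.1 m), then the turn about the world's z in units of 45 degrees (1.0 is 45 degrees). In form: [hand, dx, dy, dz, spin, hand, dx, dy, dz, spin, ...]. A call has 1 to 12 rows; each row is the pose to reach, as a shift and turn from the pose commanded when the call began; what a row does not reach only later rows make up. A row lasts 1/10 s, in which the tool goes at most 50 mm and 8.59 degrees, less where a joint would pass 70% of its speed; a pose out of reach is approached as far as the arm can. A call with a number of a shift or a turn outside -1 to 1 is refused whole. A call with a gripper value outside its range is refused whole. The fingers move at their own pace and stop on an object; "grip_force" is the grip in N (left out, the last holds). Time passes only in rows, so rows that repeat a pose let the fingers close. It gives the time, the measured TCP pose, the force and the opening at its end, in the units of the state.
- arm.observe(): the state, without advancing time (a new reading comes with each control period).
- get_image(name): name is "side" or "top" or "wrist"; returns (picture, depth): 480x640x3 uint8, red, green, blue; 480x640 float32, m along the optical axis (not along the pixel's ray), 0 where there is no reading.
- camera_info(name): a dict with "fovy" (degrees; the focal length in pixels is half the picture's height over the tangent of half this angle, whatever the lens; pixels are square), "cx", "cy" (the principal point, pixels), "R" (3x3) and "t" (3): a world point X has camera coordinates R X + t; the wrist camera has in their place "tool_from_camera" (4x4, takes a point from camera to tool coordinates, whose origin is the TCP and whose axes are the tool frame's). Camera axes: x right, y down, z forward; pixel columns grow to the right and rows downward; lengths in m; the calibration is good to about 2 mm. A picture is of the moment at which its call begins: read the wrist's pose just before it. camera_info takes no time and is no camera call.
- arm.sign_off(): hands the job in, once; it reports no verdict.
The state is a dict: "clock": time; "joints": joint angles; "dq": joint speeds; "joint_efforts": joint torques, N m; "position": TCP position; "ee_rot": TCP orientation; "force": force on the tool from outside, world axes, zero at the start; "ft_torque": the same for the moment, N m; "width": opening from 0.0 (shut) to 1.0 (fully open).
Only numpy, scipy, OpenCV 4.12 (cv2) and the standard library are available. Lean on these libraries where they do the work, as an engineer would, in place of code of your own. Each camera call takes 0.05 s, during which the arm holds its last target. There are 200 camera calls.

TASK

Shut down the little spirit filter: first turn the blue valve knob clockwise until it clicks over to the red mark, then press the green drain pedal fully down to its stop for about a second and let it come up. Then lift the red hold-down bar well up so that it stays open, slide every yellow cassette out forwards from under the roof, and lay them all flat in the white tray, side by side and rib up, none on top of another. With all of them in the tray, swing the bar fully down again and press the pedal to its stop once more, for about a second, to drain the empty bed, leaving the valve at red and the bottle, tape roll and cup where they are.

Things in the scene. Friction and masses are not known exactly. Their poses are not given: they have to be found in the camera images.
- station: fixed steel filter bench, 190 x 250 mm; origin on the bench surface under the middle channel, x to its rear, y left, z up. Three channels along x, open in front, at y -80, 0, 80 mm: floor 10 mm high, 54 mm wide, between 30 mm high dividers, from x -65 mm (front) to the manifold block (x 67 mm on). A cassette at home has its origin at its channel's y, x about 0, z 10 mm
- holdbar (a joint): angle of the red hold-down bar: 0 down across the cassettes, growing as it swings up and back to 1.45 rad (stop). A stiff friction hinge: it stays at any angle; moving it takes 4 to 9 N at the bar, up or down. When down it stands in front of the cassettes' shoulders and blocks them
- bar_grip (a point): centre of the bar's black round grip stub, 18 mm diameter, 60 mm long, parallel to the station's y axis, sticking out at the station's right (-y) side (station x 12, y -172, z 45 mm when down), free all round. Moves on a 95 mm radius about bar_hinge. Pinched from above across x, it turns between the fingers as the bar swings
- bar_hinge (a point): point on the bar's hinge axis (parallel to the station's y axis), 95 mm behind bar_grip when the bar is down and at the same height (45 mm)
- cassette1: spent filter cassette, yellow plate 130 x 50 x 24 mm, in one channel of the station; origin at the centre of its underside, x along its length to the rear, z up. A black grip rib on its front half, x -45 to -5 mm, 14 mm thick in y, rises from 24 to 54 mm above the underside: pinch it across y at x -25 mm, 45 mm above the underside. May be absent (None from the start)
- cassette2: like cassette1. The rear 40 mm of each (x 25 to 65 mm) is a white shoulder, 38 mm above the underside, that lies behind the closed bar and under the fixed roof. May be absent (None from the start)
- cassette3: like cassette1. Each weighs 0.2 to 0.4 kg, with its centre of mass near x -15 mm. May be absent (None from the start)
- tray: white open tray fixed to the bench, 250 (x) x 170 (y) mm, walls 5 mm thick and 30 mm high, floor 5 mm thick; origin at the centre of its underside, x along its long side, z up. Three cassettes fit side by side along x, each lying along the tray's y (for example at x -72, 0 and 72 mm)
- valve_base: fixed steel disc of the valve, 92 mm diameter, 6 mm high, with a green mark at its -x edge and a red mark 1.3 rad clockwise (seen from above) from it; origin at the centre of its underside, z up
- valve (a joint): angle of the blue knob, 0 to 1.3 rad, growing clockwise seen from above. It rests at 0 (green mark) or 1.3 (red mark), held at each by an over-centre spring: let go before 0.65 rad it springs back to 0, beyond that it snaps on to 1.3. Takes up to 0.2 N m
- valve_grip (a point): on the knob's axis, 37 mm above the bench, at the height to grip; the knob's bar grip is 56 mm long, 14 mm thick, its top 47 mm and its disc (60 mm diameter) 14 mm above the bench. At joint value 0 the bar lies along valve_base's x axis; the point turns with the knob
- pedal_base: fixed steel base of the drain pedal, 140 x 80 mm, 10 mm high, with two cheeks 65 mm high at its rear; origin at the centre of its underside, x to the rear (hinge), z up
- pedal (a joint): angle of the green pedal: 0 up (at rest), 0.30 rad fully down on its stop; a spring returns it. At the pad it takes about 5 N to start and 9 N to reach the stop
- pedal_pad (a point): centre of the black rubber pad (45 x 52 mm) on top of the pedal's front end, 95 mm in front (-x of pedal_base) of the hinge axis, 64 mm above the bench at rest; it goes about 28 mm down to the stop, shifting under 5 mm sideways
- gin_bottle: yellow closed bottle, 72 mm diameter, 200 mm high, standing; origin at the centre of its underside; leave alone
- tape_roll: roll of tape lying flat, 90 mm diameter, 25 mm high; origin at the centre of its underside; leave alone
- steel_cup: steel cup, 76 mm diameter, 90 mm high, standing; origin at the centre of its underside; leave alone
- roof_edge (a point): middle of the lower front edge of the fixed roof (station x 33, y 0, z 52 mm). The roof, 18 mm thick, covers all channels from there to the rear, so a cassette must slide at least 35 mm forwards (station -x) before it can be lifted

How it is judged:
On the way, in this order (a step that is already met when the one before it is completed fails the run):
1. the valve is clicked over to red (value of joint valve above 1.1 rad), for 0.2 s.
2. with the valve at red, the pedal is pressed to its stop (value of joint valve above 1.1 rad and value of joint pedal above 0.265 rad), for 0.3 s.
3. with the valve at red and the pedal up again, the hold-down bar is lifted (over 1.1 rad) (value of joint each of valve, holdbar above 1.1 rad and value of joint pedal below 0.06 rad), for 0.3 s.
4. with the bar still up (over 0.9 rad), all cassettes lie in the tray (x of cassette1 in the frame of tray between -0.105 and 0.105 m and y of cassette1 in the frame of tray between -0.03 and 0.03 m and z of each of cassette1, cassette2, cassette3 in the frame of tray below 0.012 m and angle between each of cassette1, cassette2, cassette3's own z axis and vertical below 0.12 rad and x of cassette2 in the frame of tray between -0.105 and 0.105 m and y of cassette2 in the frame of tray between -0.03 and 0.03 m and x of cassette3 in the frame of tray between -0.105 and 0.105 m and y of cassette3 in the frame of tray between -0.03 and 0.03 m and value of joint holdbar above 0.9 rad), for 0.3 s.
5. with the bar down again, the pedal is pressed to its stop once more (value of joint holdbar below 0.1 rad and value of joint pedal above 0.265 rad), for 0.3 s.
At the end, for the whole second after the job is handed in: every cassette present lies at rest on the tray floor, rib up, level within 7 degrees, its centre within 105 mm (tray x) and 30 mm (tray y) of the tray's centre and none on another; the bar is down within 0.10 rad, the valve beyond 1.1 rad, the pedal up within 0.06 rad (x of cassette1 in the frame of tray between -0.105 and 0.105 m and y of cassette1 in the frame of tray between -0.03 and 0.03 m and z of each of cassette1, cassette2, cassette3 in the frame of tray below 0.012 m and angle between each of cassette1, cassette2, cassette3's own z axis and vertical below 0.12 rad and x of cassette2 in the frame of tray between -0.105 and 0.105 m and y of cassette2 in the frame of tray between -0.03 and 0.03 m and x of cassette3 in the frame of tray between -0.105 and 0.105 m and y of cassette3 in the frame of tray between -0.03 and 0.03 m and linear speed of each of cassette1, cassette2, cassette3 below 0.02 m/s and value of joint valve above 1.1 rad and value of joint pedal below 0.06 rad and value of joint holdbar below 0.1 rad); the robot touches nothing.
It fails at once if the gin bottle is displaced by over 25 mm or knocked over (distance of gin_bottle from where it was at the start of the episode above 0.025 m or angle between gin_bottle's own z axis and vertical above 0.4 rad).
It fails at once if the tape roll is displaced by over 25 mm or knocked over (distance of tape_roll from where it was at the start of the episode above 0.025 m or angle between tape_roll's own z axis and vertical above 0.4 rad).
It fails at once if the steel cup is displaced by over 25 mm or knocked over (distance of steel_cup from where it was at the start of the episode above 0.025 m or angle between steel_cup's own z axis and vertical above 0.4 rad).
Of cassette1, cassette2, cassette3 only 2 to 3 are there at a start; the rules pass over those that are not, and their reading is None.
At some moment in a run one of cassette1, cassette2, cassette3 may be knocked a few centimetres aside while the robot is not near it.
Once in a run the grip may slacken for a moment while it holds something.
It also fails if it takes over 200 s, if anything falls off the work surface, if the arm or the gripper's body presses on something with over 40 N, if the wrist force passes 120 N, or if a joint passes its speed limit or range.

## Working session

There is one attempt and no reset: what is moved stays moved. The work goes in short steps, Python scripts to look and compute and a tool call to move; the robot and the scene stay as the last step left them, time stands still between calls to the robot, and variables do not carry over. Pictures are saved under pics/ and viewed, about 12 in all and at most 16, crops included, and the job is handed in when it is done.

Besides the shell and the picture viewer there is one more tool, called after "Request:" as name(argument=value, ...) on one line, values as JSON. carry_out: Moves the arm, as the interface text tells. Shifts and turns lie within -1 to 1; 1 stands for 0.1 m of shift or 45 degrees of turn. Its arguments: {"type":"object","properties":{"steps":{"type":"array","items":{"type":"number"}},"grip_force":{"type":"number"}},"required":["steps"]}

```bash
mkdir -p pics; cat > h.py <<'E'
import numpy as np, cv2
from cell import arm, get_image, camera_info
from scipy.spatial.transform import Rotation as Ro
def cam(name):
    st=arm.observe(); im,d=get_image(name); return im,d,pose(name,st)
def pose(name,st):
    c=camera_info(name); f=240/np.tan(np.radians(c['fovy'])/2)
    if name=='wrist':
        T=np.eye(4);T[:3,:3]=Ro.from_rotvec(st['ee_rot']).as_matrix();T[:3,3]=st['position']
        T=T@np.array(c['tool_from_camera']); return f,c['cx'],c['cy'],T[:3,:3],T[:3,3]
    R=np.array(c['R']);t=np.array(c['t']); return f,c['cx'],c['cy'],R.T,-R.T@t
def ray(P,u,v,z):  # onto plane z
    f,cx,cy,R,o=P; d=R@np.array([(u-cx)/f,(v-cy)/f,1]); return o+d*(z-o[2])/d[2]
def cloud(P,d):
    f,cx,cy,R,o=P; v,u=np.mgrid[:480,:640]
    p=np.stack([(u-cx)/f*d,(v-cy)/f*d,d],-1); return p@R.T+o
def proj(P,X):
    f,cx,cy,R,o=P; q=(np.asarray(X)-o)@R; return q[...,0]/q[...,2]*f+cx,q[...,1]/q[...,2]*f+cy
def save(n,im): cv2.imwrite('pics/'+n+'.png',im[:,:,::-1])
E
python3 - <<'E'
from h import *
s=arm.observe(); print({k:np.round(v,3) for k,v in s.items()}, arm.grip_point_offset)
print(Ro.from_rotvec(s['ee_rot']).as_matrix().round(3))
for n in('top','side','wrist'):
    im,d,P=cam(n); save(n+'0',im); np.savez('/tmp/'+n,im=im,d=d); print(n,P[0],P[4].round(3),P[3].round(2).tolist(),(d>0).mean())
E
```

```text
{'clock': np.float64(0.0), 'joints': array([ 1.04 ,  0.435,  0.025,  1.574, -0.012,  1.134, -0.075]), 'dq': array([ 0.   ,  0.   ,  0.001, -0.002,  0.   ,  0.   ,  0.   ]), 'joint_efforts': array([-0.0000e+00, -6.6785e+01,  9.8500e-01, -3.1447e+01, -6.1000e-02,
        4.3000e-02,  0.0000e+00]), 'position': array([ 0.259, -0.568,  0.226]), 'ee_rot': array([-0.432,  1.987, -1.984]), 'force': array([-0.182, -0.041, -0.159]), 'ft_torque': array([ 0.002, -0.03 , -0.01 ]), 'width': np.float64(0.999)} 0.0188
[[-0.91  -0.001  0.415]
 [-0.415  0.001 -0.91 ]
 [ 0.    -1.    -0.002]]
top 544.470613843782 [ 0.472 -0.022  1.241] [[-0.02, -0.99, 0.13], [-1.0, 0.03, 0.02], [-0.02, -0.13, -0.99]] 0.995888671875
side 579.3129326479722 [0.264 0.865 0.69 ] [[-0.94, -0.18, 0.3], [-0.35, 0.51, -0.78], [-0.02, -0.84, -0.54]] 0.99623046875
wrist 349.73249579021814 [ 0.326 -0.537  0.384] [[0.41, -0.88, -0.25], [-0.91, -0.4, -0.11], [-0.0, 0.27, -0.96]] 0.994736328125
```

View pics/top0.png

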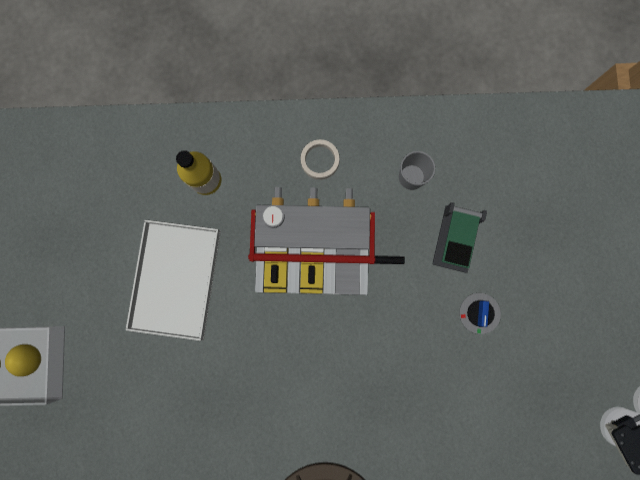

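View pics/side0.png

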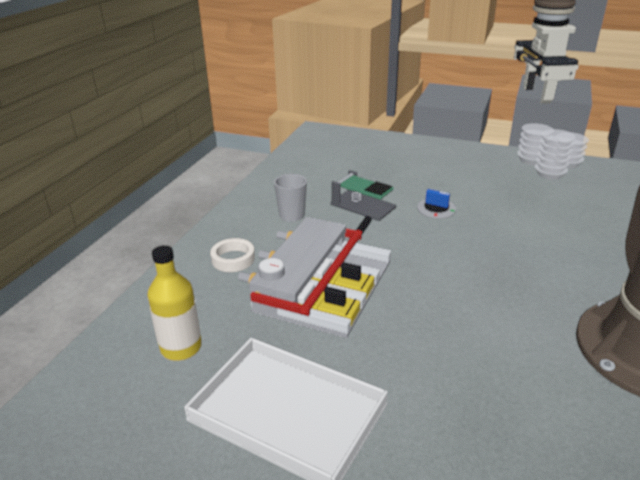

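Top view: station at about (312,250) with two cassettes, in the left and middle channels, ribs (275,274) and (312,274). Tray (172,280), valve (481,314), pedal pad (459,253), bar stub (390,260). Now measuring.

```bash
python3 - <<'E'
from h import *
z=np.load('/tmp/top.npz'); im,d=z['im'],z['d']; P=pose('top',None); C=cloud(P,d)
hsv=cv2.cvtColor(im,cv2.COLOR_RGB2HSV)
def box(u0,v0,u1,v1):
    m=np.zeros((480,640),bool); m[v0:v1,u0:u1]=1; return m
def rep(n,m,zlo=None,zhi=None):
    if zlo is not None: m=m&(C[...,2]>zlo)&(C[...,2]<zhi)
    p=C[m]
    if len(p)<5: print(n,'few',len(p)); return
    r=cv2.minAreaRect(p[:,:2].astype(np.float32)*1000)
    print(n,len(p),'mean',p.mean(0).round(4),'z50',np.median(p[:,2]).round(4),'rect c',np.round(r[0],1),'size',np.round(r[1],1),'ang',round(r[2],1))
H,S,V=[hsv[...,i].astype(int) for i in range(3)]
rep('table',box(220,330,300,380))
blue=(H>100)&(H<130)&(S>120)&(V>60)
rep('knob',blue&box(450,290,510,340)); rep('knobtop',blue&box(450,290,510,340),.038,.06)
rep('base',box(455,288,506,340),.003,.009)
rep('valve all',box(455,288,506,340),.003,.06)
red=((H<8)|(H>172))&(S>130)&(V>60); green=(H>45)&(H<90)&(S>80)&(V>40)
rep('redmark',red&box(450,300,475,330)); rep('grnmark',green&box(465,320,500,340))
rep('pedal green',green&box(430,195,495,275))
dark=(V<45)
rep('pad',dark&box(440,235,478,270),.045,.08)
rep('stub',dark&box(376,250,412,270)); 
rep('red bar',red&box(240,200,385,270)); rep('barfront',red&box(250,254,372,266))
rep('rib L',dark&box(268,260,284,290),.045,.08); rep('rib M',dark&box(304,260,320,290),.045,.08)
yel=(H>18)&(H<35)&(S>120)
rep('cas L',yel&box(258,262,291,296),.02,.05);rep('cas M',yel&box(295,262,328,296),.02,.05)
rep('roof',box(245,205,375,252),.062,.08)
rep('white front',box(250,264,372,300),.008,.06)
rep('tray',box(120,215,225,345)&(V>120)&(S<40)); rep('trayrim',box(120,215,225,345),.02,.05); rep('trayfloor',box(120,215,225,345),.002,.01)
rep('bottle',box(165,140,230,200),.02,.3); rep('tape',box(295,130,345,185),.01,.05); rep('cup',box(390,140,440,195),.02,.12)
E
python3 -c "
import cv2;i=cv2.imread('pics/top0.png');a=cv2.resize(i[190:345,235:515],None,fx=2.85,fy=2.85,interpolation=2);cv2.imwrite('pics/c0.png',a)"
```

```text
table 4000 mean [0.3568 0.1365 0.0059] z50 -0.0006 rect c [366.5  97.1] size [149.3 280.2] ang 13.5
knob 231 mean [ 0.4381 -0.3533  0.0449] z50 0.0443 rect c [ 439.8 -193.4] size [345.  55.] ang 88.5
knobtop 161 mean [ 0.4385 -0.3562  0.0456] z50 0.0462 rect c [ 436.7 -356.8] size [14.7 53.6] ang 82.4
base 706 mean [ 0.4367 -0.3551  0.0056] z50 0.0055 rect c [ 435.1 -358.2] size [111.3 115. ] ang 86.5
valve all 1326 mean [ 0.4367 -0.3543  0.0144] z50 0.0083 rect c [ 435.1 -358.2] size [111.3 115. ] ang 86.5
redmark 14 mean [ 0.431  -0.3186  0.0078] z50 0.0081 rect c [ 430.9 -318.6] size [6.4 8.7] ang 19.2
grnmark 15 mean [ 0.4025 -0.3297  0.0897] z50 0.0071 rect c [ 432.6 -188.1] size [341.8   7.7] ang 78.0
pedal green 956 mean [ 0.6121 -0.3125  0.0656] z50 0.0585 rect c [ 527.6 -207.3] size [115.1 370.1] ang 34.0
pad 486 mean [ 0.5663 -0.3026  0.0636] z50 0.0636 rect c [ 566.8 -302.8] size [52.7 43.8] ang 74.9
stub 210 mean [ 0.5568 -0.1552  0.0573] z50 0.052 rect c [530.1 -97.7] size [ 40.1 187.3] ang 25.4
red bar 1273 mean [0.582  0.0111 0.0572] z50 0.0526 rect c [571.5  15.6] siz
[... 605 characters left out ...]
2
white front 2832 mean [0.5217 0.0167 0.0273] z50 0.03 rect c [523.9  17.1] size [250.   67.2] ang 87.1
tray 8066 mean [0.5278 0.3291 0.0132] z50 0.0047 rect c [506.7 201.5] size [451.7 254.5] ang 80.8
trayrim 1061 mean [0.5273 0.3306 0.028 ] z50 0.0283 rect c [529.5 327.8] size [172.5 250.4] ang 81.1
trayfloor 6665 mean [0.5286 0.3322 0.0049] z50 0.0047 rect c [530.5 336.6] size [242.  297.2] ang 89.7
bottle 1376 mean [0.7478 0.2469 0.1286] z50 0.1326 rect c [755.3 254. ] size [65.4 72.4] ang 42.4
tape 589 mean [ 0.7966 -0.0088  0.0231] z50 0.0237 rect c [797.2  -9.6] size [87.4 89.8] ang 88.4
cup 711 mean [ 0.7584 -0.2242  0.0646] z50 0.069 rect c [ 752.2 -219.2] size [73.8 74.1] ang 88.5
```

View pics/c0.png

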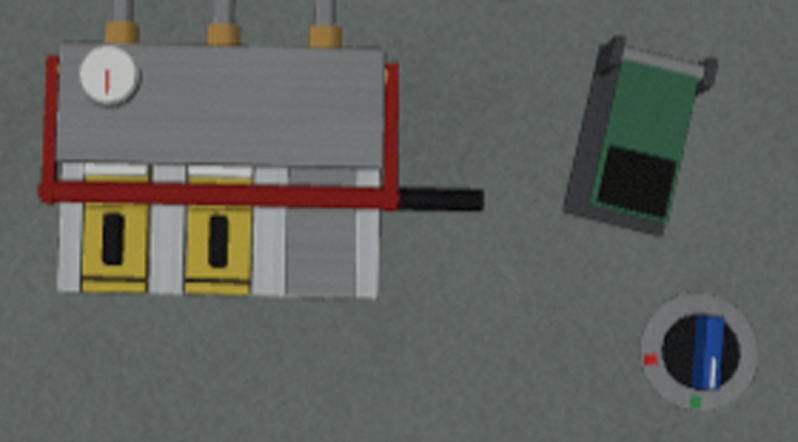

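Request:
carry_out(steps=[1, 0.5, 0.5, -0.2, -0.2, 1, 0.9, 1, -0.3, -0.4, 1, 0.9, 1, -0.3, -0.7, 1, 0.9, 1, -0.3, -0.7, 1, 0.9, 1, -0.3, -0.7])

```text
clock: 0.65
position: [0.3502, -0.4674, 0.1963]
ee_rot: [-0.13, -2.159, 2.158]
force: [-1.0, -0.8, -0.2]
width: 1.004
```

Request:
carry_out(steps=[1, 0.5, 0.5, -0.2, 0, 1, 0.88, 1, -0.4, 0, 1, 0.88, 1, -0.4, 0, 1, 0.88, 1, -0.4, 0, 1, 0.88, 1, -0.4, 0, 1, 0.88, 1, -0.4, 0])

```text
clock: 1.25
position: [0.4361, -0.3707, 0.1571]
ee_rot: [-0.133, -2.156, 2.159]
force: [0.3, -0.2, -0.5]
width: 1.002
```

```bash
python3 - <<'E'
from h import *
s=arm.observe(); R=Ro.from_rotvec(s['ee_rot']).as_matrix(); print(s['position'].round(4),np.degrees(np.arctan2(R[1,2],R[0,2])),s['joints'].round(2))
im,d,P=cam('wrist'); save('w1',im); C=cloud(P,d)
hsv=cv2.cvtColor(im,cv2.COLOR_RGB2HSV);H,S,V=[hsv[...,i].astype(int) for i in range(3)]
m=(H>100)&(H<130)&(S>120)&(V>60)&(C[...,2]>.042)&(C[...,2]<.056)
p=C[m]; r=cv2.minAreaRect(p[:,:2].astype(np.float32)*1000); print(len(p),p.mean(0),r)
R2=((H<8)|(H>172))&(S>130)&(V>60);print('red',C[R2].mean(0) if R2.any() else 0)
g=(H>45)&(H<90)&(S>80)&(V>40)&(C[...,2]<.012);print('green',C[g].mean(0) if g.any() else 0)
E
```

```text
[ 0.4361 -0.3707  0.1571] -97.06177568244138 [ 0.56  0.42  0.07  1.8  -0.03  0.93 -1.05]
1038 [ 0.43966903 -0.35713309  0.04635039] ((436.56036376953125, -356.745361328125), (13.69044303894043, 54.83100509643555), 81.85286712646484)
red [ 0.43253354 -0.31882883  0.0135824 ]
green [ 0.47536699 -0.30588428  0.00367823]
```

View pics/w1.png

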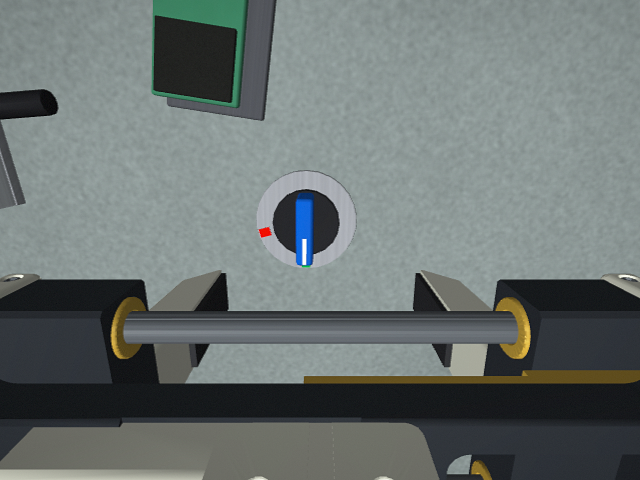

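Request:
carry_out(steps=[0.6, 0, 0.14, -0.4, 0, 0.6, 0, 0.14, -0.8, 0, 0.6, 0, 0.14, -1, 0, 0.6, 0, 0.14, -1, 0, 0.6, 0, 0.14, -1, 0], grip_force=25)

```text
clock: 1.8
position: [0.4369, -0.3561, 0.0574]
ee_rot: [-0.134, -2.157, 2.158]
force: [0.6, 0.7, 1.0]
width: 0.625
```

Request:
carry_out(steps=[0.6, 0, 0, -0.2, 0, 0.6, 0, 0, -0.35, 0, 0.6, 0, 0, -0.35, 0, 0, 0, 0, -0.35, 0, 0, 0, 0, -0.35, 0, 0, 0, 0, -0.35, 0, 0, 0, 0, -0.35, 0, 0, 0, 0, -0.35, 0])

```text
clock: 2.6
position: [0.4374, -0.3549, 0.0221]
ee_rot: [-0.132, -2.158, 2.159]
force: [-0.8, -9.5, 2.3]
width: 0.215
```

Request:
carry_out(steps=[0, 0, 0, 0, -0.19, 0, 0, 0, 0, -0.38, 0, 0, 0, 0, -0.57, 0, 0, 0, 0, -0.76, 0, 0, 0, 0, -1, 0, 0, 0, 0, -1, 0, 0, 0, 0, -1])

```text
clock: 3.3
position: [0.4369, -0.3584, 0.0222]
ee_rot: [-0.825, -1.673, 1.681]
force: [-2.7, -10.4, -3.9]
width: 0.152
```

Request:
carry_out(steps=[0, 0, 0, 0, -0.19, 0, 0, 0, 0, -0.38, 0, 0, 0, 0, -0.57, 0, 0, 0, 0, -0.66, 0, 0, 0, 0, -0.66, 0, 0, 0, 0, -0.66, 0, 0, 0, 0, -0.66])

```text
clock: 4.0
position: [0.4364, -0.3586, 0.0222]
ee_rot: [-1.143, -1.31, 1.317]
force: [-3.2, -11.4, -3.2]
width: 0.151
```

```bash
python3 - <<'E'
from h import *
s=arm.observe(); R=Ro.from_rotvec(s['ee_rot']).as_matrix(); print(np.degrees(np.arctan2(R[1,2],R[0,2])),s['joints'].round(2),s['ft_torque'])
E
```

```text
-171.86634065689438 [ 0.3   0.61  0.42  1.95 -0.39  0.65 -2.04] [-2.12701193  0.61243888 -0.2424442 ]
```

Request:
carry_out(steps=[0.5, 0, 0, 0, 0, 0.5, 0, 0, 0, 0, 0.5, 0, 0, 0, 0, 0.5, 0, 0, 0.4, 0, 0.5, 0, 0, 0.8, 0, 0.5, 0, 0, 1, 0, 0.5, 0, 0, 1, 0])

```text
clock: 4.7
position: [0.439, -0.3556, 0.1248]
ee_rot: [-1.142, -1.318, 1.316]
force: [0.1, -0.8, -0.5]
width: 0.499
```

```bash
python3 - <<'E'
from h import *
s=arm.observe(); R=Ro.from_rotvec(s['ee_rot']).as_matrix(); print(s['position'].round(4),np.degrees(np.arctan2(R[1,2],R[0,2])),s['force'])
im,d,P=cam('wrist'); save('w2',im); C=cloud(P,d)
hsv=cv2.cvtColor(im,cv2.COLOR_RGB2HSV);H,S,V=[hsv[...,i].astype(int) for i in range(3)]
m=(H>100)&(H<130)&(S>120)&(V>60)&(C[...,2]>.042)&(C[...,2]<.056)
p=C[m]; print(len(p));
if len(p)>20: print(p.mean(0),cv2.minAreaRect(p[:,:2].astype(np.float32)*1000))
m=(V<45)&(C[...,2]>.05)&(C[...,2]<.075)&(C[...,0]>.5)&(C[...,1]<-.25)
p=C[m]; print(len(p));
if len(p)>20: print(p.mean(0),cv2.minAreaRect(p[:,:2].astype(np.float32)*1000))
E
```

```text
[ 0.439  -0.3556  0.1248] -171.65186142350998 [ 0.12707204 -0.84538962 -0.45706136]
1315
[ 0.43647987 -0.36028876  0.04639517] ((435.74200439453125, -357.0976257324219), (13.965014457702637, 54.998226165771484), 8.028984069824219)
1468
[ 0.56873673 -0.3194418   0.06368295] ((570.1502685546875, -320.4234619140625), (58.80772018432617, 29.768413543701172), 24.92850685119629)
```

Knob bar turned by 74° to the red mark. Now the pedal.

Request:
carry_out(steps=[0, 0.5, 0.25, 0, 0, 0, 1, 0.53, 0, 0, 0, 1, 0.53, 0, 0, 0, 1, 0.53, 0, 0])

```text
clock: 5.15
position: [0.5392, -0.2984, 0.1198]
ee_rot: [-1.132, -1.319, 1.318]
force: [-0.5, -0.7, 0.2]
width: 0.202
```

Request:
carry_out(steps=[0, 0.28, 0, -0.2, 0, 0, 0.28, 0, -0.4, 0, 0, 0.28, 0, -0.5, 0, 0, 0.28, 0, -0.5, 0])

```text
clock: 5.55
position: [0.5625, -0.3019, 0.0697]
ee_rot: [-1.134, -1.311, 1.315]
force: [-0.4, 0.6, 0.9]
width: 0.004
```

Request:
carry_out(steps=[0, 0, 0, -0.15, 0, 0, 0, 0, -0.25, 0, 0, 0, 0, -0.33, 0, 0, 0, 0, -0.37, 0, 0, 0, 0, -0.37, 0, 0, 0, 0, -0.37, 0])

```text
clock: 6.15
position: [0.5666, -0.3036, 0.0366]
ee_rot: [-1.143, -1.316, 1.315]
force: [-0.6, -0.8, 11.2]
width: 0.007
```

Request:
carry_out(steps=[0, 0, 0, -0.03, 0, 0, 0, 0, -0.06, 0, 0, 0, 0, -0.06, 0, 0, 0, 0, -0.06, 0, 0, 0, 0, -0.06, 0, 0, 0, 0, -0.06, 0, 0, 0, 0, -0.06, 0, 0, 0, 0, -0.06, 0, 0, 0, 0, -0.06, 0, 0, 0, 0, -0.06, 0, 0, 0, 0, -0.06, 0])

```text
clock: 7.25
position: [0.5671, -0.304, 0.0347]
ee_rot: [-1.145, -1.318, 1.313]
force: [-11.8, 7.5, 53.1]
width: 0.007
```

Request:
carry_out(steps=[0, 0, 0, 0.1, 0, 0, 0, 0, 0.3, 0, 0, 0, 0, 0.6, 0, 0, 0, 0, 1, 0, 0, 0, 0, 1, 0])

```text
clock: 7.75
position: [0.5676, -0.3039, 0.1339]
ee_rot: [-1.146, -1.319, 1.314]
force: [0.5, -1.4, 0.9]
width: 0.003
```

Request:
carry_out(steps=[0.5, -0.1, 0.4, 0.1, -0.15, 0.5, -0.1, 0.8, 0.2, -0.24, 0.5, -0.1, 0.8, 0.2, -0.24, 0.5, -0.1, 0.8, 0.2, -0.24, 0.5, -0.1, 0.8, 0.2, -0.24])

```text
clock: 8.25
position: [0.5549, -0.2227, 0.1484]
ee_rot: [-1.23, -1.176, 1.177]
force: [0.4, 0.4, -0.2]
width: 0.389
```

```bash
python3 - <<'E'
from h import *
s=arm.observe(); R=Ro.from_rotvec(s['ee_rot']).as_matrix(); print(s['position'].round(4),np.degrees(np.arctan2(R[1,2],R[0,2])),s['joints'].round(2))
im,d,P=cam('wrist'); save('w3',im); np.savez('/tmp/w3',im=im,d=d); C=cloud(P,d)
hsv=cv2.cvtColor(im,cv2.COLOR_RGB2HSV);H,S,V=[hsv[...,i].astype(int) for i in range(3)]
m=(V<60)&(C[...,2]>.046)&(C[...,2]<.058)&(C[...,1]<-.12)&(C[...,1]>-.25)&(C[...,0]>.52)&(C[...,0]<.60)
p=C[m]; print(len(p))
if len(p)>20: print(p.mean(0),cv2.minAreaRect(p[:,:2].astype(np.float32)*1000))
E
```

```text
[ 0.5549 -0.2227  0.1484] 177.48613121036723 [-0.09  0.5   0.56  1.77 -0.32  0.96 -2.59]
838
[ 0.55721821 -0.16715071  0.05188757] ((557.6929931640625, -154.98019409179688), (65.19154357910156, 16.93089485168457), 87.01969146728516)
```

View pics/w3.png

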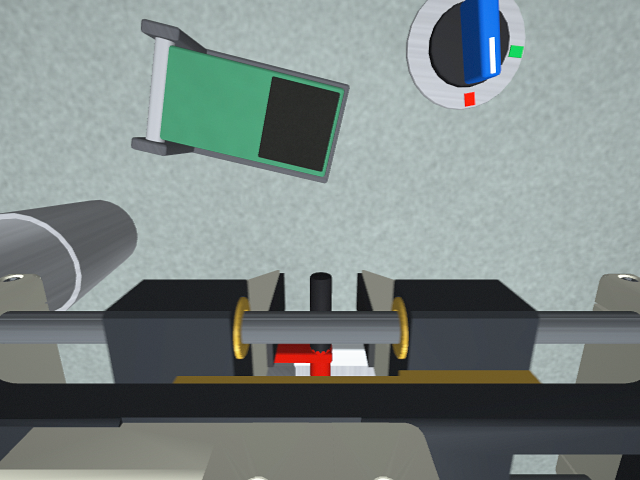

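Stub at world x ≈ 0.557, y −0.127..−0.187, centred between the fingers. Joint 7 is close to its limit, so I flip the tool a half turn first.

Request:
carry_out(steps=[0.5, 0, 0, 0, 0.19, 0.5, 0, 0, 0, 0.38, 0.5, 0, 0, 0, 0.57, 0.5, 0, 0, 0, 0.76, 0.5, 0, 0, 0, 0.95, 0.5, 0, 0, 0, 1])

```text
clock: 8.9
position: [0.5547, -0.2235, 0.1484]
ee_rot: [-0.759, -1.733, 1.734]
force: [-0.4, -0.1, 1.2]
width: 0.503
```

Request:
carry_out(steps=[0.5, 0, 0, 0, 0.19, 0.5, 0, 0, 0, 0.38, 0.5, 0, 0, 0, 0.57, 0.5, 0, 0, 0, 0.76, 0.5, 0, 0, 0, 0.95, 0.5, 0, 0, 0, 1])

```text
clock: 9.5
position: [0.5547, -0.2236, 0.1483]
ee_rot: [-0.044, -2.201, 2.201]
force: [0.1, 0.4, 0.1]
width: 0.502
```

Request:
carry_out(steps=[0.5, 0, 0, 0, 0.19, 0.5, 0, 0, 0, 0.38, 0.5, 0, 0, 0, 0.57, 0.5, 0, 0, 0, 0.76, 0.5, 0, 0, 0, 0.95, 0.5, 0, 0, 0, 1])

```text
clock: 10.1
position: [0.5546, -0.2236, 0.1482]
ee_rot: [-0.698, 1.787, -1.787]
force: [0.3, 0.3, -0.4]
width: 0.502
```

Request:
carry_out(steps=[0.5, 0, 0, 0, 0.19, 0.5, 0, 0, 0, 0.38, 0.5, 0, 0, 0, 0.57, 0.5, 0, 0, 0, 0.76, 0.5, 0, 0, 0, 0.95, 0.5, 0, 0, 0, 1, 0.5, 0, 0, 0, 1])

```text
clock: 10.8
position: [0.5546, -0.2234, 0.1482]
ee_rot: [-1.188, 1.243, -1.242]
force: [0.1, -0.3, 0.1]
width: 0.499
```

Request:
carry_out(steps=[0.5, 0.02, 0.57, 0, 0, 0.5, 0.02, 0.57, -0.4, 0, 0.5, 0.02, 0.57, -0.6, 0, 0.5, 0.02, 0.57, -0.6, 0, 0.5, 0.02, 0.57, -0.6, 0, 0.5, 0.02, 0.57, -0.6, 0])

```text
clock: 11.4
position: [0.5581, -0.1657, 0.0899]
ee_rot: [-1.186, 1.241, -1.244]
force: [-0.2, -0.5, -0.4]
width: 0.503
```

```bash
python3 - <<'E'
from h import *
s=arm.observe(); R=Ro.from_rotvec(s['ee_rot']).as_matrix(); print(s['position'].round(4),np.degrees(np.arctan2(R[1,2],R[0,2])),s['joints'].round(2))
E
```

```text
[ 0.5581 -0.1657  0.0899] -2.5973338895710985 [ 0.36  0.53 -0.24  1.82  0.16  0.82  0.  ]
```

Request:
carry_out(steps=[0.5, 0, 0, -0.3, 0, 0.5, 0, 0, -0.64, 0, 0.5, 0, 0, -0.64, 0, 0.5, 0, 0, -0.64, 0, 0, 0, 0, -0.64, 0, 0, 0, 0, -0.64, 0, 0, 0, 0, -0.64, 0, 0, 0, 0, -0.64, 0, 0, 0, 0, -0.64, 0], grip_force=40)

```text
clock: 12.3
position: [0.5576, -0.1648, 0.0254]
ee_rot: [-1.188, 1.241, -1.242]
force: [-1.5, 1.3, 6.5]
width: 0.187
```

Request:
carry_out(steps=[0, 0.01, 0, 0.11, 0, 0, 0.03, 0, 0.23, 0, 0, 0.06, 0, 0.34, 0, 0, 0.11, 0, 0.44, 0, 0, 0.17, -0.01, 0.54, 0, 0, 0.24, -0.01, 0.63, 0, 0, 0.32, -0.01, 0.71, 0, 0, 0.41, -0.02, 0.78, 0, 0, 0.5, -0.02, 0.84, 0, 0, 0.61, -0.03, 0.89, 0, 0, 0.7, -0.03, 0.92, 0, 0, 0.75, -0.03, 0.93, 0])

```text
clock: 13.5
position: [0.631, -0.1685, 0.1217]
ee_rot: [-1.19, 1.242, -1.242]
force: [-16.4, -3.0, 24.6]
width: 0.184
```

Request:
carry_out(steps=[0, 0.03, 0, 0.005, 0, 0, 0.03, 0, 0.005, 0, 0, 0.03, 0, 0.005, 0, 0, 0.03, 0, 0.005, 0])

```text
clock: 13.9
position: [0.6353, -0.1687, 0.1221]
ee_rot: [-1.188, 1.24, -1.244]
force: [-10.1, -2.7, 19.2]
width: 0.182
```

Request:
carry_out(steps=[0.5, 0, 0, 0, 0, 0.5, 0, 0, 0, 0, 0.5, 0, 0, 0, 0, 0.5, 0, 0, 0, 0, 0.5, 0, 0, 0.4, 0, 0.5, 0, 0, 0.8, 0, 0.5, -0.3, 0, 1, 0, 0.5, -0.8, 0.5, 1, 0, 0.5, -1, 1, 1, 0, 0.5, -1, 1, 1, 0, 0.5, -1, 1, 1, 0])

```text
clock: 15.0
position: [0.5339, -0.0635, 0.2189]
ee_rot: [-1.19, 1.238, -1.236]
force: [-0.2, -0.3, 0.4]
width: 0.5
```

```bash
python3 - <<'E'
from h import *
s=arm.observe(); print(s['position'].round(4),s['force'].round(1),s['joints'].round(2))
im,d,P=cam('top'); save('t1',im)
cv2.imwrite('pics/t1c.png',cv2.resize(im[150:350,110:430,::-1],None,fx=2.5,fy=2.5))
C=cloud(P,d); hsv=cv2.cvtColor(im,cv2.COLOR_RGB2HSV);H,S,V=[hsv[...,i].astype(int) for i in range(3)]
m=((H<8)|(H>172))&(S>130)&(V>60)&(C[...,2]>.1); p=C[m]; print(len(p)); print(p.mean(0),p.max(0)) if len(p) else 0
E
```

```text
[ 0.5339 -0.0635  0.2189] [-0.2 -0.3  0.4] [ 0.25  0.32 -0.3   1.78  0.1   1.06 -0.12]
591
[0.64543413 0.07314148 0.14782107] [0.65845968 0.15047162 1.24096249]
```

View pics/t1c.png

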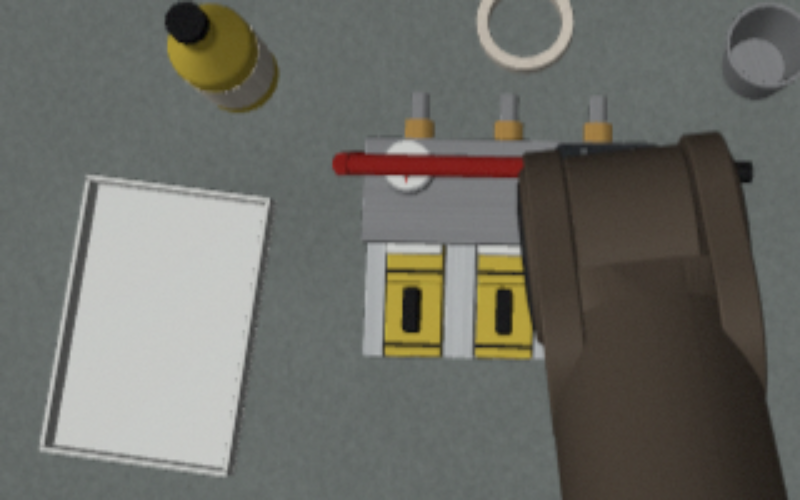

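Bar is open at ≈1.39 rad (bar at world x 0.645), two cassettes still home. Turn to the rib direction and go above the left cassette.

Request:
carry_out(steps=[0.5, 0, 0.15, 0, 0.19, 0.5, 0, 0.3, 0, 0.38, 0.5, 0, 0.6, 0, 0.57, 0.5, 0, 0.9, 0, 0.76, 0.5, 0, 0.9, 0, 0.95, 0.5, 0, 0.9, 0, 1])

```text
clock: 15.65
position: [0.5361, 0.0223, 0.2181]
ee_rot: [-1.473, 0.643, -0.643]
force: [0.8, -0.5, -0.8]
width: 0.501
```

Request:
carry_out(steps=[0.5, 0, 0.2, 0, 0.19, 0.5, 0, 0.5, 0, 0.38, 0.5, 0, 0.7, -0.2, 0.57, 0.5, 0, 0.7, -0.4, 0.76, 0.5, 0, 0.7, -0.6, 0.95, 0.5, 0, 0.7, -0.8, 1, 0.5, 0, 0.7, -0.8, 1, 0.5, 0, 0.7, -0.8, 1])

```text
clock: 16.45
position: [0.5358, 0.0916, 0.1383]
ee_rot: [-1.57, 0.037, -0.036]
force: [-0.7, -0.1, -0.6]
width: 0.498
```

```bash
cat > ribs.py <<'E'
from h import *
def ribs(tag):
    s=arm.observe(); R=Ro.from_rotvec(s['ee_rot']).as_matrix(); print(s['position'].round(4),'yaw',np.degrees(np.arctan2(R[1,2],R[0,2])).round(2),s['joints'].round(2),s['width'])
    im,d,P=cam('wrist'); save(tag,im); C=cloud(P,d)
    V=im.max(-1); Z=C[...,2]
    m=((V<70)&(Z>.05)&(Z<.072)&(C[...,0]>.3)&(C[...,0]<.6)&(C[...,1]>-.1)&(C[...,1]<.45)).astype(np.uint8)
    n,l,st,c=cv2.connectedComponentsWithStats(m)
    for i in range(1,n):
        if st[i,4]>60: p=C[l==i]; print(st[i],p.mean(0).round(4),[np.round(x,1) for x in cv2.minAreaRect(p[:,:2].astype(np.float32)*1000)])
E
python3 -c "
from ribs import *
ribs('w4')"
```

```text
[0.5358 0.0916 0.1383] yaw 87.34 [ 0.2   0.48 -0.64  1.84  0.35  0.94  0.93] 0.4978785984395274
[ 318  209   20   58 1080] [0.5308 0.098  0.063 ] [array([532.4,  98.4]), array([13.6, 39.3]), np.float64(87.3)]
[ 201  210   27   58 1322] [0.5279 0.0193 0.0618] [array([529.3,  17.8]), array([14. , 39.7]), np.float64(86.1)]
```

View pics/w4.png

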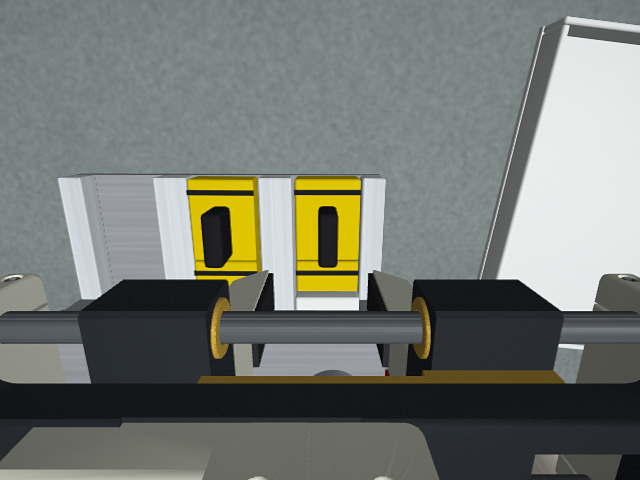

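Ribs at (0.5325, 0.097) and (0.5293, 0.016), yaw matches the tool. Grasp the left cassette.

Request:
carry_out(steps=[0.5, -0.03, 0.05, -0.3, 0, 0.5, -0.03, 0.05, -0.6, 0, 0.5, -0.03, 0.05, -0.9, 0, 0.5, -0.03, 0.05, -1, 0, 0.5, -0.03, 0.05, -1, 0, 0, -0.03, 0.05, -1, 0, 0, -0.03, 0.05, -1, 0, 0, -0.03, 0.05, -1, 0, 0, -0.03, 0.05, -1, 0, 0, -0.03, 0.05, -1, 0], grip_force=45)

```text
clock: 17.5
position: [0.5326, 0.0972, 0.0388]
ee_rot: [-1.571, 0.034, -0.035]
force: [-1.1, -1.4, 4.8]
width: 0.149
```

Request:
carry_out(steps=[0, -0.15, 0.007, 0, 0, 0, -0.3, 0.013, 0, 0, 0, -0.45, 0.02, 0, 0, 0, -0.6, 0.027, 0, 0, 0, -0.75, 0.034, 0, 0, 0, -0.85, 0.038, 0, 0, 0, -0.85, 0.038, 0, 0, 0, -0.85, 0.038, 0, 0])

```text
clock: 18.3
position: [0.4457, 0.1013, 0.0385]
ee_rot: [-1.571, 0.035, -0.032]
force: [-9.7, -0.3, 14.1]
width: 0.151
```

Request:
carry_out(steps=[0, 0, 0, 0.2, 0, 0, 0, 0, 0.4, 0, 0, 0, 0, 0.6, 0, 0, 0, 0, 0.6, 0, 0, 0, 0, 0.6, 0])

```text
clock: 18.8
position: [0.4473, 0.1007, 0.0978]
ee_rot: [-1.571, 0.035, -0.035]
force: [-1.0, -0.9, -3.7]
width: 0.152
```

```bash
python3 - <<'E'
from ribs import *
ribs('w5'); print(arm.observe()['force'])
t=np.radians(-8.9); Rt=np.array([[np.cos(t),-np.sin(t)],[np.sin(t),np.cos(t)]])
for x in(-60,20): print(x,Rt@[x/1000,0.025]+[.5295,.3278],Rt@[x/1000,-0.025]+[.5295,.3278])
E
```

```text
[0.4473 0.1007 0.0978] yaw 87.47 [ 0.18  0.42 -0.65  2.08  0.36  0.76  0.82] 0.15153278143451301
[-0.16262604 -0.275421   -4.92409822]
-60 [0.47409017 0.36178162] [0.46635465 0.31238363]
20 [0.55312696 0.34940479] [0.54539144 0.3000068 ]
```

View pics/w5.png

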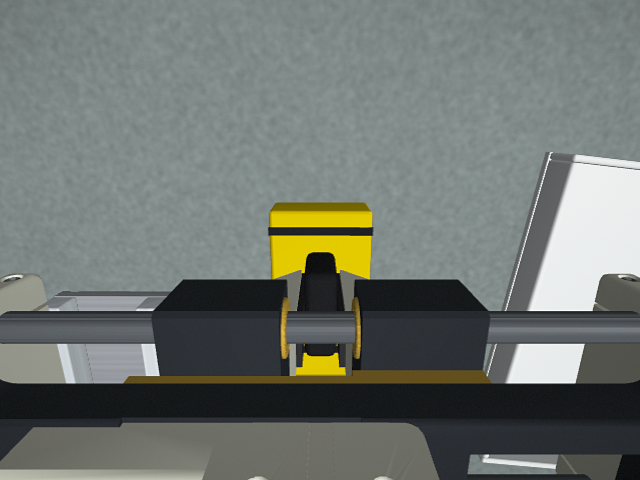

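Request:
carry_out(steps=[0, 0, 0.15, 0.1, -0.17, 0, 0, 0.35, 0.2, -0.34, 0, 0, 0.55, 0.2, -0.51, 0, 0, 0.75, 0.2, -0.68, 0, 0, 0.95, 0.2, -0.85, 0, 0, 1, 0.2, -1, 0, 0, 1, 0.2, -1])

```text
clock: 19.55
position: [0.4464, 0.202, 0.117]
ee_rot: [-1.473, 0.649, -0.646]
force: [-0.3, -0.0, -3.5]
width: 0.151
```

Request:
carry_out(steps=[0, 0.1, 0.15, 0, -0.17, 0, 0.2, 0.35, 0, -0.34, 0, 0.3, 0.55, 0, -0.51, 0, 0.4, 0.75, 0, -0.68, 0, 0.5, 0.95, 0, -0.85, 0, 0.5, 1, 0, -1, 0, 0.5, 1, 0, -1])

```text
clock: 20.25
position: [0.4968, 0.3012, 0.1169]
ee_rot: [-1.191, 1.24, -1.24]
force: [-0.1, -0.9, -3.7]
width: 0.147
```

Request:
carry_out(steps=[0, 0.15, 0.15, 0, -0.14, 0, 0.3, 0.3, 0, -0.14, 0, 0.45, 0.48, 0, -0.14, 0, 0.56, 0.48, 0, -0.14, 0, 0.56, 0.48, 0, -0.14, 0, 0.56, 0.48, 0, -0.14])

```text
clock: 20.85
position: [0.5529, 0.347, 0.1174]
ee_rot: [-1.136, 1.321, -1.322]
force: [-0.4, 0.6, -2.8]
width: 0.148
```

```bash
python3 - <<'E'
from ribs import *
s=arm.observe(); R=Ro.from_rotvec(s['ee_rot']).as_matrix(); print(s['position'].round(4),'yaw',np.degrees(np.arctan2(R[1,2],R[0,2])).round(2),s['joints'].round(2),s['width'],s['force'].round(1))
im,d,P=cam('top'); cv2.imwrite('pics/t2c.png',cv2.resize(im[150:350,110:430,::-1],None,fx=2.5,fy=2.5))
im,d,P=cam('side'); save('s2',im)
E
```

```text
[0.5529 0.347  0.1174] yaw -8.75 [-0.5   0.59 -0.23  1.6   0.15  0.96 -0.92] 0.14835711601095355 [-0.4  0.6 -2.8]
```

View pics/s2.png

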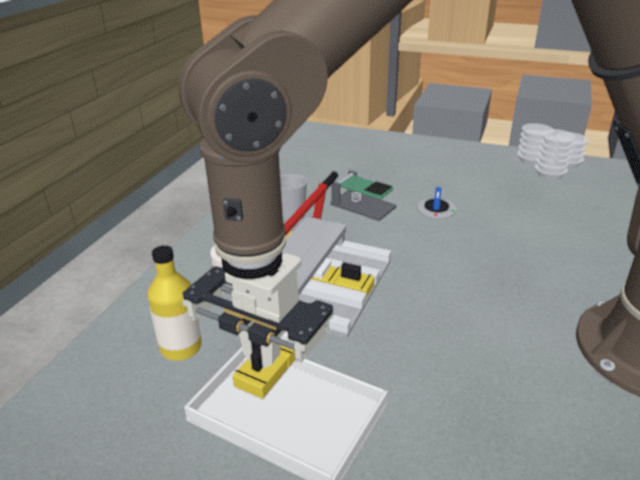

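The cassette is held level above the tray, clear of the bottle. Lower it.

Request:
carry_out(steps=[0, 0, 0.02, -0.3, 0, 0, 0, 0.02, -0.6, 0, 0, 0, 0.02, -0.75, 0, 0, 0, 0.02, -0.8, 0, 0, 0, 0.02, -0.83, 0, 0, 0, 0.02, -0.84, 0, 0, 0, 0.02, -0.84, 0])

```text
clock: 21.65
position: [0.5539, 0.3516, 0.0353]
ee_rot: [-1.131, 1.321, -1.321]
force: [-0.1, 0.3, -3.9]
width: 0.151
```

Request:
carry_out(steps=[0.3, 0, 0, 0, 0, 0.3, 0, 0, 0, 0, 0.3, 0, 0, 0, 0, 0.3, 0, 0, 0, 0, 0.3, 0, 0, 0.3, 0, 0.3, 0, 0, 0.6, 0, 0.3, 0, 0, 1, 0, 0.3, 0, 0, 1, 0, 0.3, 0, 0, 1, 0])

```text
clock: 22.55
position: [0.5539, 0.3515, 0.1355]
ee_rot: [-1.13, 1.321, -1.321]
force: [-0.2, -0.2, -0.8]
width: 0.302
```

```bash
python3 - <<'E'
from ribs import *
ribs('w6')
im,d,P=cam('top'); cv2.imwrite('pics/t3c.png',cv2.resize(im[150:350,110:430,::-1],None,fx=2.5,fy=2.5))
E
```

```text
[0.5539 0.3515 0.1355] yaw -8.8 [-0.5   0.58 -0.23  1.58  0.15  1.   -0.93] 0.30179722081318616
[311 215  19  56 998] [0.5536 0.354  0.0583] [array([553.6, 352.6]), array([39.3, 12.9]), np.float64(81.0)]
```

View pics/w6.png

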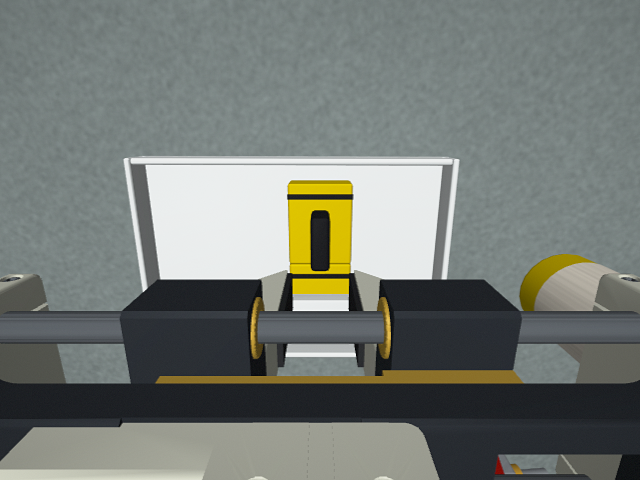

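Request:
carry_out(steps=[0.5, -0.04, -0.15, 0.1, 0.17, 0.5, -0.08, -0.35, 0.1, 0.34, 0.5, -0.1, -0.55, 0.1, 0.51, 0.5, -0.1, -0.75, 0.1, 0.68, 0.5, -0.1, -0.95, 0.1, 0.85, 0.5, -0.1, -1, 0.1, 1])

```text
clock: 23.25
position: [0.5429, 0.2476, 0.1426]
ee_rot: [-1.448, 0.731, -0.73]
force: [0.7, -0.4, 0.3]
width: 0.501
```

Request:
carry_out(steps=[0.5, -0.04, -0.15, 0, 0.17, 0.5, -0.08, -0.35, 0, 0.34, 0.5, -0.1, -0.55, 0, 0.51, 0.5, -0.1, -0.75, 0, 0.68, 0.5, -0.1, -0.95, 0, 0.85, 0.5, -0.1, -1, 0, 1])

```text
clock: 23.85
position: [0.5327, 0.1478, 0.1427]
ee_rot: [-1.57, 0.12, -0.116]
force: [-0.8, 0.7, -0.3]
width: 0.497
```

Request:
carry_out(steps=[0.5, -0.05, -0.3, 0, 0.14, 0.5, -0.05, -0.6, 0, 0.14, 0.5, -0.05, -1, 0, 0.14, 0.5, -0.05, -1, 0, 0.14, 0.5, -0.05, -1, 0, 0.14])

```text
clock: 24.35
position: [0.5276, 0.0498, 0.1432]
ee_rot: [-1.571, 0.038, -0.035]
force: [-0.1, 0.5, 0.6]
width: 0.502
```

Request:
carry_out(steps=[0.5, 0, -0.35, 0, 0, 0.5, 0, -0.35, 0, 0, 0.5, 0, -0.35, 0, 0])

```text
clock: 24.65
position: [0.528, 0.0167, 0.1438]
ee_rot: [-1.57, 0.035, -0.033]
force: [-0.0, 0.4, -0.0]
width: 0.502
```

```bash
python3 - <<'E'
from ribs import *
ribs('w7')
E
```

```text
[0.528  0.0167 0.1438] yaw 87.51 [ 0.35  0.45 -0.65  1.87  0.34  0.93  1.07] 0.5019391717577006
[310 214  19  57 995] [0.5273 0.0174 0.063 ] [array([529.1,  17.1]), array([13.2, 39.6]), np.float64(87.6)]
```

Still home, rib at (0.529, 0.0165). Descend, grip, slide out.

Request:
carry_out(steps=[0.5, 0.01, 0, -0.3, 0, 0.5, 0.01, 0, -0.6, 0, 0.5, 0.01, 0, -0.9, 0, 0.5, 0.01, 0, -1, 0, 0.5, 0.01, 0, -1, 0])

```text
clock: 25.2
position: [0.5283, 0.0174, 0.0432]
ee_rot: [-1.57, 0.035, -0.03]
force: [0.2, 0.2, 0.4]
width: 0.497
```

Request:
carry_out(steps=[0.5, 0, 0, -0.05, 0, 0.5, 0, 0, -0.05, 0, 0, 0, 0, -0.05, 0, 0, 0, 0, -0.05, 0, 0, 0, 0, -0.05, 0, 0, 0, 0, -0.05, 0, 0, 0, 0, -0.05, 0])

```text
clock: 25.9
position: [0.5293, 0.016, 0.0394]
ee_rot: [-1.571, 0.034, -0.034]
force: [-0.3, -0.1, 3.2]
width: 0.15
```

Request:
carry_out(steps=[0, -0.15, 0.007, 0, 0, 0, -0.3, 0.013, 0, 0, 0, -0.45, 0.02, 0, 0, 0, -0.6, 0.027, 0, 0, 0, -0.75, 0.034, 0, 0, 0, -0.85, 0.038, 0, 0, 0, -0.85, 0.038, 0, 0, 0, -0.85, 0.038, 0, 0])

```text
clock: 26.7
position: [0.4442, 0.0198, 0.0393]
ee_rot: [-1.571, 0.034, -0.034]
force: [-1.8, -0.2, 1.6]
width: 0.147
```

Request:
carry_out(steps=[0, 0, 0, 0.2, 0, 0, 0, 0, 0.4, 0, 0, 0, 0, 0.6, 0, 0, 0, 0, 0.75, 0, 0, 0, 0, 0.75, 0, 0, 0, 0, 0.75, 0])

```text
clock: 27.3
position: [0.4447, 0.0197, 0.1139]
ee_rot: [-1.57, 0.034, -0.035]
force: [-0.2, -0.1, -3.1]
width: 0.149
```

```bash
python3 - <<'E'
from ribs import *
ribs('w8'); print(arm.observe()['force'])
E
```

```text
[0.4447 0.0197 0.1139] yaw 87.47 [ 0.38  0.37 -0.68  2.09  0.33  0.78  1.02] 0.1488687999292888
[-0.77721499  0.28575408 -3.13972759]
```

Request:
carry_out(steps=[0, 0, 0.15, 0.05, -0.17, 0, 0, 0.35, 0.05, -0.34, 0, 0, 0.55, 0.05, -0.51, 0, 0, 0.75, 0.05, -0.68, 0, 0, 0.95, 0.05, -0.85, 0, 0, 1, 0.05, -1, 0, 0, 1, 0.05, -1])

```text
clock: 28.05
position: [0.4437, 0.121, 0.1183]
ee_rot: [-1.473, 0.648, -0.646]
force: [-0.0, -0.2, -2.9]
width: 0.148
```

Request:
carry_out(steps=[0, 0, 0.15, 0, -0.17, 0, 0, 0.35, 0, -0.34, 0, 0, 0.55, 0, -0.51, 0, 0, 0.75, 0, -0.68, 0, 0, 0.95, 0, -0.85, 0, 0, 1, 0, -1, 0, 0, 1, 0, -1])

```text
clock: 28.75
position: [0.444, 0.2202, 0.1185]
ee_rot: [-1.191, 1.24, -1.239]
force: [-0.4, 0.1, -3.4]
width: 0.15
```

Request:
carry_out(steps=[0, 0.1, 0.3, 0, -0.14, 0, 0.2, 0.6, 0, -0.14, 0, 0.3, 0.85, 0, -0.14, 0, 0.3, 1, 0, -0.14, 0, 0.3, 1, 0, -0.14])

```text
clock: 29.25
position: [0.4737, 0.3211, 0.1186]
ee_rot: [-1.136, 1.318, -1.317]
force: [0.5, 0.4, -3.4]
width: 0.151
```

Request:
carry_out(steps=[0, 0, 0.2, 0, 0, 0, 0, 0.42, 0, 0, 0, 0, 0.42, 0, 0, 0, 0, 0.42, 0, 0])

```text
clock: 29.65
position: [0.474, 0.3601, 0.1187]
ee_rot: [-1.135, 1.32, -1.321]
force: [-0.0, -0.8, -3.7]
width: 0.149
```

```bash
python3 - <<'E'
from ribs import *
ribs('w9')
im,d,P=cam('side'); save('s3',im)
E
```

```text
[0.474  0.3601 0.1187] yaw -8.7 [-0.53  0.52 -0.3   1.75  0.19  0.9  -1.06] 0.14895681242327163
[ 427  215   28   60 1330] [0.552  0.354  0.0576] [array([552.8, 352.8]), array([39.7, 13.4]), np.float64(81.3)]
```

View pics/s3.png

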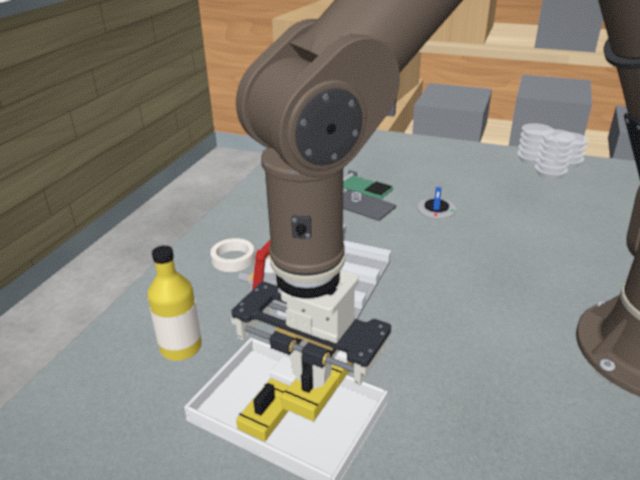

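Request:
carry_out(steps=[0, 0, 0.02, -0.3, 0, 0, 0, 0.02, -0.6, 0, 0, 0, 0.02, -0.75, 0, 0, 0, 0.02, -0.8, 0, 0, 0, 0.02, -0.83, 0, 0, 0, 0.02, -0.84, 0, 0, 0, 0.02, -0.84, 0, 0, 0, 0.02, -0.84, 0])

```text
clock: 30.55
position: [0.4747, 0.3643, 0.0362]
ee_rot: [-1.131, 1.321, -1.321]
force: [-0.0, 0.0, -3.1]
width: 0.146
```

Request:
carry_out(steps=[0.3, 0, 0, 0, 0, 0.3, 0, 0, 0, 0, 0.3, 0, 0, 0, 0, 0.3, 0, 0, 0, 0, 0.3, 0, 0, 0.3, 0, 0.3, 0, 0, 0.6, 0, 0.3, 0, 0, 1, 0, 0.3, 0, 0, 1, 0, 0.3, 0, 0, 1, 0])

```text
clock: 31.45
position: [0.4748, 0.3643, 0.1362]
ee_rot: [-1.13, 1.321, -1.321]
force: [0.3, -0.2, -0.6]
width: 0.305
```

Request:
carry_out(steps=[0.5, 0, -0.4, 0.3, 0, 0.5, 0, -0.8, 0.6, 0, 0.5, 0, -1, 0.6, 0, 0.5, 0, -1, 0.6, 0])

```text
clock: 31.85
position: [0.4748, 0.2598, 0.1947]
ee_rot: [-1.132, 1.324, -1.327]
force: [-0.6, -0.3, -0.5]
width: 0.499
```

Request:
carry_out(steps=[0.5, 0.3, -0.4, 0, 0, 0.5, 0.6, -0.8, 0, 0, 0.5, 0.8, -1, 0, 0, 0.5, 0.8, -1, 0, 0])

```text
clock: 32.25
position: [0.5565, 0.1595, 0.1932]
ee_rot: [-1.132, 1.326, -1.328]
force: [-0.5, 0.4, -0.7]
width: 0.498
```

Request:
carry_out(steps=[0.5, 0.1, -0.4, 0, 0, 0.5, 0.2, -0.8, 0, 0.1, 0.5, 0.3, -1, 0, 0.13, 0.5, 0.3, -1, 0, 0.13])

```text
clock: 32.65
position: [0.5847, 0.0607, 0.1936]
ee_rot: [-1.185, 1.25, -1.25]
force: [-0.2, 0.1, 0.4]
width: 0.499
```

```bash
python3 - <<'E'
from h import *
s=arm.observe(); R=Ro.from_rotvec(s['ee_rot']).as_matrix(); print(s['position'].round(4),'yaw',np.degrees(np.arctan2(R[1,2],R[0,2])).round(2),s['joints'].round(2))
im,d,P=cam('top'); cv2.imwrite('pics/t4c.png',cv2.resize(im[150:350,110:430,::-1],None,fx=2.5,fy=2.5))
C=cloud(P,d); hsv=cv2.cvtColor(im,cv2.COLOR_RGB2HSV);H,S,V=[hsv[...,i].astype(int) for i in range(3)]
t=np.radians(-8.9); Rt=np.array([[np.cos(t),-np.sin(t)],[np.sin(t),np.cos(t)]])
m=((H>18)&(H<35)&(S>120)&(C[...,0]<.66)&(C[...,1]>.2)&(C[...,1]<.46)).astype(np.uint8)
m[:,:120]=0
n,l,st,c=cv2.connectedComponentsWithStats(cv2.morphologyEx(m,cv2.MORPH_CLOSE,np.ones((5,5))))
for i in range(1,n):
    if st[i,4]>80:
        p=C[(l==i)&(C[...,2]<.1)]; r=cv2.minAreaRect(p[:,:2].astype(np.float32)*1000); print(st[i],p.mean(0).round(4),np.median(p[:,2]),r,'tray',Rt.T@(np.array(r[0])/1000-[.5295,.3278]))
m=((H<8)|(H>172))&(S>130)&(V>60)&(C[...,2]>.1)&(C[...,2]<.2); p=C[m]; print(len(p),p.mean(0) if len(p) else 0)
E
```

```text
[0.5847 0.0607 0.1936] yaw -3.16 [-0.01  0.42 -0.26  1.69  0.12  1.05 -0.36]
[144 256  40  26 708] [0.5526 0.3447 0.0298] 0.02857925606013434 ((553.224365234375, 347.35040283203125), (87.28096771240234, 47.53831100463867), 81.05732727050781) tray [0.02041407 0.02298542]
[137 291  42  27 715] [0.474  0.3577 0.0294] 0.02841635089428851 ((473.952880859375, 358.2606506347656), (89.44487762451172, 48.05366516113281), 80.85450744628906) tray [-0.0595909   0.02150018]
572 [ 0.63979734 -0.05457404  0.14529451]
```

View pics/t4c.png

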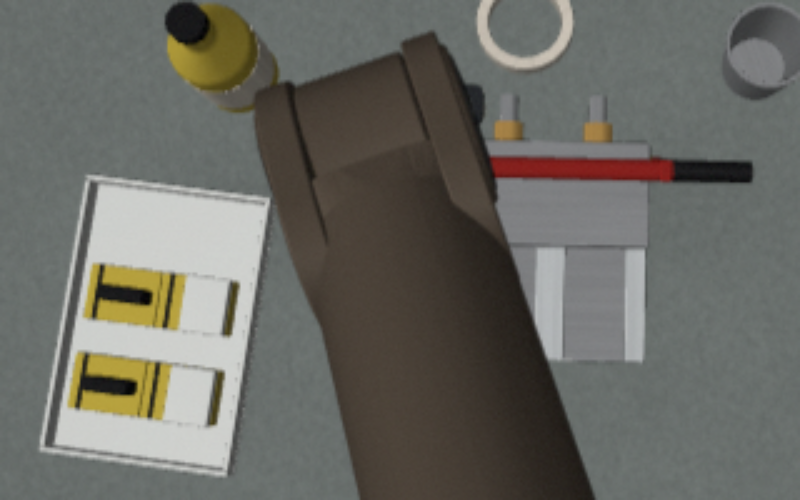

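Both cassettes lie flat at tray x 20 and −60 mm; bar still open. Back to the bar stub.

Request:
carry_out(steps=[0.5, 0.1, -0.4, 0, 0, 0.5, 0.2, -0.8, 0, 0, 0.5, 0.25, -1, 0, 0, 0.5, 0.25, -1, 0, 0])

```text
clock: 33.1
position: [0.6092, -0.0379, 0.1941]
ee_rot: [-1.185, 1.25, -1.249]
force: [-0.6, 0.7, -0.6]
width: 0.499
```

Request:
carry_out(steps=[0.5, 0.1, -0.4, 0, 0, 0.5, 0.2, -0.8, 0, 0, 0.5, 0.25, -1, 0, 0, 0.5, 0.25, -1, 0, 0])

```text
clock: 33.5
position: [0.6344, -0.1372, 0.1942]
ee_rot: [-1.184, 1.249, -1.248]
force: [-0.1, -0.2, -0.2]
width: 0.5
```

Request:
carry_out(steps=[0.5, 0, -0.28, 0, 0, 0.5, 0, -0.28, 0, 0, 0.5, 0, -0.28, 0, 0, 0.5, 0, -0.28, 0, 0])

```text
clock: 33.9
position: [0.6345, -0.1609, 0.195]
ee_rot: [-1.185, 1.246, -1.243]
force: [0.2, 0.3, 0.8]
width: 0.502
```

```bash
python3 - <<'E'
from h import *
s=arm.observe(); R=Ro.from_rotvec(s['ee_rot']).as_matrix(); print(s['position'].round(4),'yaw',np.degrees(np.arctan2(R[1,2],R[0,2])).round(2),s['joints'].round(2))
im,d,P=cam('wrist'); save('w10',im); C=cloud(P,d); V=im.max(-1)
m=(V<70)&(C[...,2]>.135)&(C[...,2]<.16)&(C[...,1]<-.12)&(C[...,1]>-.2)&(abs(C[...,0]-.64)<.03)
p=C[m]; print(len(p),p.mean(0),cv2.minAreaRect(p[:,:2].astype(np.float32)*1000),p[:,2].max())
E
```

```text
[ 0.6345 -0.1609  0.195 ] yaw -2.77 [ 0.3   0.52 -0.2   1.52  0.11  1.11  0.03]
2541 [ 0.6353843  -0.15694755  0.14541749] ((635.5573120117188, -158.06199645996094), (65.54093933105469, 16.97232437133789), 86.59515380859375) 0.14877003115719098
```

View pics/w10.png

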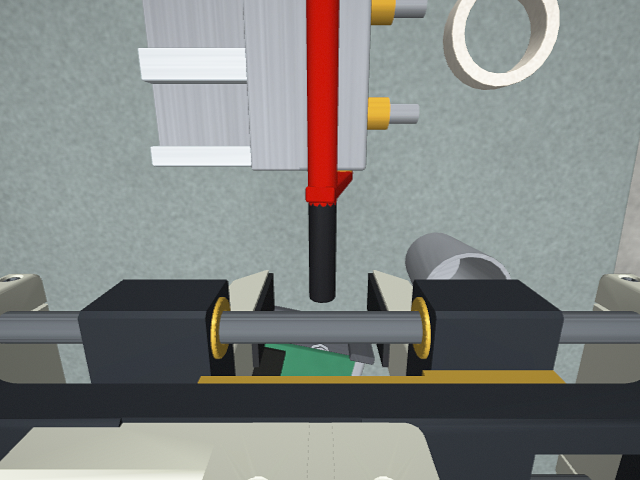

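Request:
carry_out(steps=[0.5, 0.01, -0.05, -0.3, 0, 0.5, 0.01, -0.05, -0.6, 0, 0.5, 0.01, -0.05, -0.75, 0, 0.5, 0.01, -0.05, -0.75, 0, 0, 0.01, -0.05, -0.75, 0, 0, 0.01, -0.05, -0.75, 0, 0, 0.01, -0.05, -0.75, 0, 0, 0.01, -0.05, -0.75, 0, 0, 0.01, -0.05, -0.75, 0], grip_force=40)

```text
clock: 34.85
position: [0.6355, -0.1692, 0.1212]
ee_rot: [-1.184, 1.246, -1.248]
force: [-1.5, 0.1, 6.0]
width: 0.186
```

Request:
carry_out(steps=[0, -0.11, 0, -0.03, 0, 0, -0.22, 0.01, -0.07, 0, 0, -0.32, 0.01, -0.12, 0, 0, -0.41, 0.02, -0.18, 0, 0, -0.5, 0.02, -0.26, 0, 0, -0.57, 0.03, -0.35, 0, 0, -0.64, 0.03, -0.44, 0, 0, -0.69, 0.03, -0.54, 0, 0, -0.73, 0.03, -0.64, 0, 0, -0.76, 0.03, -0.76, 0, 0, -0.78, 0.03, -0.86, 0, 0, -0.78, 0.03, -0.94, 0])

```text
clock: 36.05
position: [0.5579, -0.1648, 0.0266]
ee_rot: [-1.183, 1.246, -1.246]
force: [-3.5, 4.6, 6.4]
width: 0.183
```

Request:
carry_out(steps=[0, 0, 0, -0.02, 0, 0, 0, 0, -0.04, 0, 0, 0, 0, -0.04, 0, 0, 0, 0, -0.04, 0])

```text
clock: 36.45
position: [0.5576, -0.1648, 0.0225]
ee_rot: [-1.184, 1.246, -1.245]
force: [-0.9, 5.0, -0.2]
width: 0.186
```

Request:
carry_out(steps=[0.5, 0, 0, 0, 0, 0.5, 0, 0, 0, 0, 0.5, 0, 0, 0, 0, 0.5, 0, 0, 0, 0, 0.5, 0, 0, 0.4, 0, 0.5, 0, 0, 0.8, 0, 0.5, 0, 0, 0.8, 0, 0.5, 0, 0, 0.8, 0])

```text
clock: 37.25
position: [0.5579, -0.1665, 0.1032]
ee_rot: [-1.183, 1.245, -1.249]
force: [0.0, -0.2, -0.5]
width: 0.497
```

```bash
python3 - <<'E'
from h import *
s=arm.observe(); print(s['position'].round(4))
im,d,P=cam('wrist'); save('w11',im); C=cloud(P,d); V=im.max(-1)
hsv=cv2.cvtColor(im,cv2.COLOR_RGB2HSV);H,S,W=[hsv[...,i].astype(int) for i in range(3)]
m=(V<70)&(C[...,2]>.04)&(C[...,2]<.08)&(C[...,1]<-.12)&(C[...,1]>-.2)&(abs(C[...,0]-.558)<.02)
p=C[m]; print(len(p),p.mean(0),cv2.minAreaRect(p[:,:2].astype(np.float32)*1000),np.percentile(p[:,2],[50,90,98]))
for n in('wrist','top'):
    im,d,P=cam(n); C=cloud(P,d); hsv=cv2.cvtColor(im,cv2.COLOR_RGB2HSV);H,S,W=[hsv[...,i].astype(int) for i in range(3)]
    m=((H<8)|(H>172))&(S>130)&(W>60)&(abs(C[...,0]-.565)<.03)&(abs(C[...,1]-.02)<.12)
    p=C[m]; print(n,len(p),p.mean(0),np.percentile(p[:,2],[10,50,90,98]))
E
```

```text
[ 0.5579 -0.1665  0.1032]
2675 [ 0.55754674 -0.15290778  0.05529404] ((557.4173583984375, -153.97296142578125), (64.63745880126953, 17.335302352905273), 86.78726959228516) [0.05581157 0.05724248 0.05786508]
wrist 4731 [ 0.56205644 -0.06063497  0.05703649] [0.05290576 0.05609591 0.05754897 0.05846966]
top 781 [0.56588224 0.01959085 0.05516858] [0.05130312 0.0553369  0.05880312 0.06028936]
```

Bar is down but its stub reads about 3–4 mm high (≈0.04 rad); press it home from above with closed fingers.

Request:
carry_out(steps=[0, 0, 0, 0, 0, 0, 0, 0, 0, 0, 0, 0, 0, 0, 0, 0, 0, 0, -0.3, 0, 0, 0, 0, -0.42, 0, 0, 0, 0, -0.46, 0, 0, 0, 0, -0.5, 0, 0, 0, 0, -0.53, 0, 0, 0, 0, -0.53, 0])

```text
clock: 38.3
position: [0.5578, -0.166, 0.0535]
ee_rot: [-1.184, 1.245, -1.248]
force: [-14.0, 2.8, 42.0]
width: 0.006
```

Request:
carry_out(steps=[0, 0, 0, 0.2, 0, 0, 0, 0, 0.6, 0, 0, 0.05, -0.4, 0.6, 0, 0, 0.09, -0.8, 0.6, 0, 0, 0.09, -1, 0.6, 0, 0, 0.09, -1, 0.6, 0])

```text
clock: 38.9
position: [0.5656, -0.2709, 0.1099]
ee_rot: [-1.183, 1.249, -1.253]
force: [-0.6, 1.2, -0.4]
width: 0.004
```

Request:
carry_out(steps=[0, 0, -0.37, 0, 0, 0, 0, -0.37, 0, 0, 0, 0, -0.37, 0, 0, 0, 0, -0.37, -0.3, 0, 0, 0, -0.37, -0.4, 0, 0, 0, -0.37, -0.4, 0])

```text
clock: 39.5
position: [0.5652, -0.3011, 0.0677]
ee_rot: [-1.186, 1.249, -1.243]
force: [-1.3, -0.0, 0.3]
width: 0.003
```

```bash
python3 - <<'E'
from h import *
s=arm.observe(); print(s['position'].round(4))
im,d,P=cam('top'); C=cloud(P,d); V=im.max(-1); hsv=cv2.cvtColor(im,cv2.COLOR_RGB2HSV);H,S,W=[hsv[...,i].astype(int) for i in range(3)]
m=((H<8)|(H>172))&(S>130)&(W>60)&(abs(C[...,0]-.565)<.03)&(abs(C[...,1]-.02)<.12)
p=C[m]; print(len(p),p.mean(0),np.percentile(p[:,2],[10,50,90,98]))
E
```

```text
[ 0.5652 -0.3011  0.0677]
764 [0.56574143 0.01928579 0.0520468 ] [0.04842004 0.05233195 0.05546876 0.05770929]
```

Bar back at its original height (0.0523 vs 0.0522 at the start). Press the pedal.

Request:
carry_out(steps=[0, 0, 0, -0.15, 0, 0, 0, 0, -0.25, 0, 0, 0, 0, -0.33, 0, 0, 0, 0, -0.37, 0, 0, 0, 0, -0.37, 0, 0, 0, 0, -0.37, 0])

```text
clock: 40.15
position: [0.5692, -0.3036, 0.0362]
ee_rot: [-1.182, 1.241, -1.251]
force: [-4.0, 4.0, 27.3]
width: 0.005
```

Request:
carry_out(steps=[0, 0, 0, -0.02, 0, 0, 0, 0, -0.03, 0, 0, 0, 0, -0.03, 0, 0, 0, 0, -0.03, 0, 0, 0, 0, -0.03, 0, 0, 0, 0, -0.03, 0, 0, 0, 0, -0.03, 0, 0, 0, 0, -0.03, 0, 0, 0, 0, -0.03, 0, 0, 0, 0, -0.03, 0, 0, 0, 0, -0.03, 0])

```text
clock: 41.25
position: [0.5694, -0.3037, 0.0354]
ee_rot: [-1.181, 1.24, -1.252]
force: [-12.0, 5.9, 48.4]
width: 0.005
```

Request:
carry_out(steps=[0, 0, 0, 0.1, 0, 0, 0, 0, 0.3, 0, 0, 0, 0, 0.7, 0, 0, 0, 0, 1, 0, 0, 0, 0, 1, 0])

```text
clock: 41.75
position: [0.5692, -0.3041, 0.1343]
ee_rot: [-1.181, 1.24, -1.253]
force: [0.3, 0.8, -0.5]
width: 0.009
```

Request:
carry_out(steps=[0, -0.3, -0.3, 0.3, 0, 0, -0.6, -0.6, 0.5, 0, 0, -0.8, -1, 0.5, 0, 0, -0.8, -1, 0.5, 0])

```text
clock: 42.15
position: [0.4812, -0.4109, 0.1794]
ee_rot: [-1.185, 1.253, -1.257]
force: [-0.7, -0.5, -0.2]
width: 0.001
```

Request:
carry_out(steps=[0, -0.3, -0.3, 0, 0, 0, -0.6, -0.6, 0, 0, 0, -0.8, -1, 0, 0, 0, -0.8, -1, 0, 0, 0, -0.8, -1, 0, 0, 0, -0.8, -1, 0, 0])

```text
clock: 42.75
position: [0.4073, -0.5018, 0.1787]
ee_rot: [-1.184, 1.246, -1.245]
force: [0.4, 0.5, -0.4]
width: 0.003
```

```bash
python3 - <<'E'
from h import *
s=arm.observe(); print(s['position'].round(4),s['force'].round(1))
im,d,P=cam('top'); C=cloud(P,d); V=im.max(-1); hsv=cv2.cvtColor(im,cv2.COLOR_RGB2HSV);H,S,W=[hsv[...,i].astype(int) for i in range(3)]
cv2.imwrite('pics/t5c.png',cv2.resize(im[120:360,120:530,::-1],None,fx=1.95,fy=1.95))
m=((H<8)|(H>172))&(S>130)&(W>60)&(abs(C[...,0]-.565)<.03)&(abs(C[...,1]-.02)<.12)
print('bar',np.percentile(C[m][:,2],50))
def rep(n,m):
    p=C[m]; r=cv2.minAreaRect(p[:,:2].astype(np.float32)*1000); print(n,len(p),p.mean(0).round(4),np.round(r[0]),np.round(r[1]),r[2])
rep('pad',(W<45)&(abs(C[...,0]-.567)<.05)&(abs(C[...,1]+.303)<.05)&(C[...,2]>.02)&(C[...,2]<.08))
rep('knob',(H>100)&(H<130)&(S>120)&(W>60)&(C[...,2]>.038)&(C[...,2]<.06)&(abs(C[...,1]+.357)<.05))
y=(H>18)&(H<35)&(S>120)&(abs(C[...,1]-.345)<.08)&(C[...,2]<.1)
rep('casA',y&(abs(C[...,0]-.553)<.038));rep('casB',y&(abs(C[...,0]-.474)<.038))
E
```

```text
[ 0.4073 -0.5018  0.1787] [ 0.4  0.5 -0.4]
bar 0.05204990049222702
pad 486 [ 0.5664 -0.3026  0.0635] [ 566. -303.] [53. 43.] 74.31105041503906
knob 139 [ 0.4375 -0.3589  0.046 ] [ 437. -357.] [14. 54.] 7.7754411697387695
casA 697 [0.5542 0.355  0.029 ] [551. 340.] [132.  50.] 79.9911880493164
casB 707 [0.4735 0.3539 0.0293] [471. 338.] [132.  48.] 80.66948699951172
```

View pics/t5c.png

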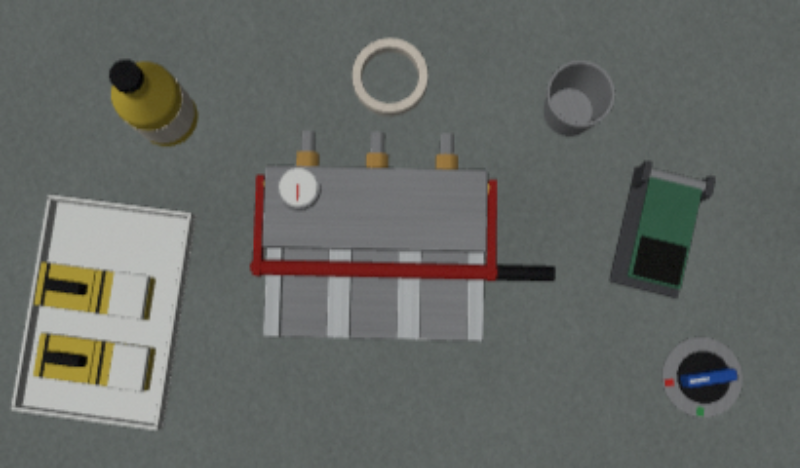

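The knock came: the rear cassette has moved left towards the tray wall. I check its position and tilt.

```bash
python3 - <<'E'
from h import *
im,d,P=cam('top'); C=cloud(P,d); hsv=cv2.cvtColor(im,cv2.COLOR_RGB2HSV);H,S,W=[hsv[...,i].astype(int) for i in range(3)]
cv2.imwrite('pics/t6c.png',cv2.resize(im[210:350,115:230,::-1],None,fx=4.2,fy=4.2,interpolation=cv2.INTER_CUBIC))
t=np.radians(-8.9); Rt=np.array([[np.cos(t),-np.sin(t)],[np.sin(t),np.cos(t)]])
T=C.copy(); T[...,:2]=(C[...,:2]-[.5295,.3278])@Rt
y=(H>18)&(H<35)&(S>120)&(abs(T[...,1])<.1)&(C[...,2]>.015)&(C[...,2]<.036)
for lo,hi in((-.02,.07),(-.11,-.02)):
    m=y&(T[...,0]>lo)&(T[...,0]<hi); p=T[m]
    r=cv2.minAreaRect(p[:,:2].astype(np.float32)*1000); print('yellow',len(p),r,'y pct',np.percentile(p[:,1],[1,50,99]))
    q=T[(T[...,0]>lo)&(T[...,0]<hi)&(T[...,2]>.037)&(T[...,2]<.05)&(abs(T[...,1])<.075)&(W>110)&(S<60)]
    print('shoulder',len(q),q.mean(0).round(4),cv2.minAreaRect(q[:,:2].astype(np.float32)*1000))
    top=p[abs(p[:,2]-np.median(p[:,2]))<.008]; A=np.c_[top[:,:2],np.ones(len(top))]; print('plane slopes',np.linalg.lstsq(A,top[:,2],rcond=None)[0])
    k=T[(T[...,0]>lo)&(T[...,0]<hi)&(T[...,2]>.05)&(T[...,2]<.07)&(W<60)&(abs(T[...,1])<.1)]
    print('rib',len(k),k.mean(0).round(4),cv2.minAreaRect(k[:,:2].astype(np.float32)*1000))
E
```

```text
yellow 661 ((19.517240524291992, 14.777759552001953), (131.4160919189453, 49.767704010009766), 89.09857940673828) y pct [-0.050465    0.02994443  0.07884973]
shoulder 391 [ 0.021  -0.0304  0.0424] ((21.122116088867188, -29.998085021972656), (39.70606994628906, 50.274471282958984), 88.2740707397461)
plane slopes [0.00697505 0.00362944 0.02800164]
rib 106 [0.0202 0.038  0.0575] ((20.299367904663086, 39.02236557006836), (40.03999328613281, 11.744099617004395), 89.50773620605469)
yellow 679 ((-59.64616394042969, 1.2122421264648438), (131.1807098388672, 48.1474723815918), 89.56534576416016) y pct [-0.06368386  0.01629711  0.06484694]
shoulder 399 [-0.0589 -0.0434  0.0423] ((-58.93121337890625, -42.94002151489258), (39.007389068603516, 50.15375900268555), 89.56947326660156)
plane slopes [0.00977943 0.00966052 0.02881986]
rib 112 [-0.0592  0.025   0.0577] ((-59.14488983154297, 26.0994873046875), (39.56875228881836, 12.793299674987793), 89.54987335205078)
```

View pics/t6c.png

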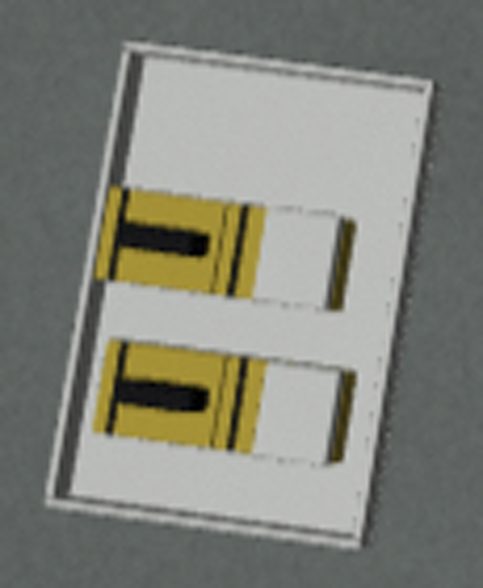

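The rear cassette now lies at tray (20, 14) mm, flat (slope under 0.01) and within the limits, so nothing needs mending. Pedal is up, bar down and valve at red.

```bash
python3 -c "
from cell import arm
print(arm.sign_off())"
```

```text
the job is handed in; nothing more can be done
None
```

I did every step in the order asked and handed the job in at about 43 s of robot time; sign-off gives no verdict, so the result rests on my own last checks. Two cassettes were present, in the left and middle channels.

| Item | Last check |
|---|---|
| Valve | Knob bar turned about 74°, lying at the red mark |
| Pedal | Pressed to its stop both times for about a second (53 N and 48 N at the stop); back up, with the pad at 63.5 mm as at the start |
| Bar | Lifted to about 1.39 rad, then closed; its height now is 52.0 mm against 52.2 mm at the start |
| Cassettes | Flat in the tray at tray (20, 14) and (−60, 1) mm, slopes about 0.01, rib up, none on another |
| Bottle, tape roll, cup | Look untouched in the final picture; I did not measure them again |
| Arm | Clear of everything |

- **Bar:** my first close left it about 3–4 mm high (about 0.04 rad). I pushed it home from above with closed fingers (42 N) before the second pedal press.
- **Knocked cassette:** one cassette was shifted about 13 mm towards the tray wall after I had placed it. It still lay flat and within the 30 mm limit, almost against the wall, so I left it there.

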